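Cock the striker of a sounding stand on its hair-trigger catch

TASK

Cock the striker of the black sounding stand: by the upright wooden knob, draw the sprung arm back over the catch, press it down so that its thin nose goes behind and under the catch's lip, then ease it forward and let go only once the catch carries the spring's pull, so that it stays cocked. The catch is a hair trigger: let the arm down on it gently, never tip it or let the arm fly, do not ram the arm into its rubber buffer or onto the catch, and leave the steel bowl and the jar where they are.

Things in the scene. Friction and masses are not known exactly. Their poses are not given: they have to be found in the camera images.
- stand: Fixed black board, 330 x 260 x 18 mm. Origin: centre of its underside; x along the 330 mm side, z up. It carries the arm's pivot at x 30, y 0 mm; round x 88, y -88 an open black frame, 130 mm wide, 180 mm tall, with a hanging steel ball that the arm's brass hammer strikes; near x -111, y -51 an aluminium block, 20 mm wide, 100 mm long, with the catch and behind it a rubber buffer.
- slot_mid (a point): Point fixed to the stand, 75 mm above the table: where the middle of the nose is, still raised, over its seat on the catch if the catch block is clamped mid-way (swing 0.84). The block with catch and buffer is clamped by hand anywhere up to 20 mm to either side of there along the nose's path; its place is not measured and must be felt (or seen).
- hub: The pivot hub that carries the arm; origin on the pivot axis at the arm's mid-height, 75 mm above the table when raised; it does not turn. Hub and arm together can be pressed straight down 21 mm (then the nose meets the block) against a light spring, about 2 N raised and 4 N pressed, and rise when let go.
- swing (a joint): Swing of the arm about the vertical pivot axis, rad: 0 at rest by the ball, growing anticlockwise from above as it is drawn back. At 0 the knob end points along the board's -x, turned 28 degrees towards its +y. A spring pulls it to 0: about 4.2 N felt at the knob at 0, 7.3 N at 0.84. The nose sits on the catch at a swing of 0.70 to 0.98, as the block is clamped.
- knob_top (a point): Centre of the top of the wooden knob, an upright cylinder 16 mm in diameter, 71 mm tall, standing on the arm 115 mm from the pivot axis; its top is 150 mm above the table with the arm raised. Fingertips can go 45 mm below it.
- nose (a point): Middle of the arm's nose, on its centre line 150 mm from the pivot axis: a 6 mm round steel rod that sticks out of the 14 x 8 mm arm bar. Draw it at least 8 mm back past its seat to clear the catch's lip; 10 mm past the seat it meets the soft rubber buffer, which gives 1 mm for each 2 N at the nose.
- pivot (a point): Point on the pivot axis, fixed to the stand, 150 mm above the table (level with the knob's top when the arm is raised).
- trip (a joint): Tilt of the catch, rad: 0 set; tips the way the arm fires, snaps over past about 0.03. A steel lever 12 mm wide; its lip points back over the nose, lip top 3 mm below the raised nose. Press the arm down 16 to 20 mm to go under it; hooked, the nose stays 10 to 14 mm down and the pull at the knob is gone. 3 N more forward at the nose, or the arm snapping onto it, can fire it.
- bowl: Loose steel bowl, 150 mm across, 55 mm tall, beside the stand (its +y side); origin under its centre. Leave alone.
- jar: Loose lidded glass jar, 68 mm across, 95 mm tall, beside the stand (its -y side); origin under its centre. Leave alone.

How it is judged (in metres and radians):
On the way, in this order (a step that is already met when the one before it is completed fails the run):
1. the arm is drawn back over the catch (value of joint swing above 0.7 rad), for 0.1 s.
2. the arm is pressed down behind the lip (value of joint swing above 0.68 rad and z of knob_top in the frame of stand below 0.1355 m), for 0.1 s.
At the end, for the whole second after the job is handed in: The arm stays cocked by itself: swing above 0.66 rad and at rest (under 0.05 rad/s), held down under the lip (knob top at least 7 mm lower than when raised), with the catch still set (tilt under 0.05 rad) (value of joint swing above 0.66 rad and velocity of joint swing between -0.05 and 0.05 rad/s and z of knob_top in the frame of stand below 0.143 m and value of joint trip below 0.05 rad); the robot touches nothing.
It fails at once if the catch is tipped over (fired) (value of joint trip above 0.2 rad).
It fails at once if the arm is let fly (swings back faster than 3 rad/s) (velocity of joint swing below -3 rad/s).
It fails at once if the arm is let snap forward onto the catch (faster than 0.5 rad/s) (value of joint swing above 0.66 rad and velocity of joint swing below -0.5 rad/s).
It fails at once if the arm is rammed into the buffer, the catch or the block (over 14 N) (contact force between hub and stand above 14 N).
It fails at once if the bowl or the jar is moved by more than 30 mm (distance of any of bowl, jar from where it was at the start of the episode above 0.03 m).
It also fails if it takes over 51 s, if anything falls off the work surface, if the arm or the gripper's body presses on something with over 40 N, if the wrist force passes 120 N, or if a joint passes its speed limit or range.

ROBOT

A 6-joint arm with a two-finger parallel gripper is mounted at the origin on the work surface. World frame = base frame: x ahead of the robot, y to its left, z up, the work surface at z = 0. Lengths are in mm, angles in rad, forces in N, time in s.
With the tool pointing down it reaches from about 350 to 975 mm from the base axis. Payload 7.1 kg.
Tool frame: the origin (TCP) lies at the very end of the fingers, on their centre line; the grasp point (between the pads) lies ctrl.hold_point_z behind it (ctrl.hold_point_z is the distance from the TCP to the grasp point, in mm); z points along the fingers, y is the line along which they close (so a half turn about z gives the same grasp; the last joint's range is limited). The gripper opens to 88 mm and grips with 3 to 60 N. Pads are 20 mm wide; open, the fingers measure 115 mm over their backs; the gripper's body (75 mm by 178 mm) begins 61 mm behind the grasp point.
Start: joints at [1.261, 0.423, 1.63, -0, 1.089, -0.019], TCP at [179.167, 598.752, 222.675] pointing down, gripper open.
Joint ranges: [-3, 3], [-0.9, 2.11], [0.09, 2.58], [-1.31, 4.45], [0.11, 2.69], [-2.54, 2.54]. Speed limits (rad/s): [2.39, 2.39, 3.01, 3.14, 3.14, 3.14].

INTERFACE

Orientations are given as a rotation vector (axis times angle).
In Python, from workcell import ctrl gives the robot as it stands. The module is installed in compiled form; this text tells all that it offers.
- The arm moves only by the shell command python3 -m creep 'ROWS'. ROWS is JSON, a list of rows, each an object with "translation": the shift along the tool's x, y, z in mm, a list of three; "angular": the turn, a rotation vector about the tool's x, y, z in rad, a list of three; "jaw": the opening, from 0 (shut) to 1 (fully open). A call has exactly 8 rows; each row is the pose to reach, as a shift and turn from the pose commanded when the call began, along the tool's axes at that moment; what a row does not reach only later rows make up. A row lasts 1/8 s, in which the tool goes at most 62.5 mm and 10.7 degrees, less where a joint would pass 70% of its speed; a pose out of reach is approached as far as the arm can. A call with a gripper value outside its range is refused whole. The fingers move at their own pace and stop on an object; the grip force is fixed at half the most. Time passes only in rows, so rows that repeat a pose let the fingers close, or fill a call up. It gives the time, the measured TCP pose, the force, the opening and the grip force at its end, in the units of the state.
- ctrl.get_obs(): the state, without advancing time (a new reading comes with each control period).
- ctrl.get_image(name): name is "scene" or "top" or "wrist"; returns the picture (384x512x3 uint8, red, green, blue); there is no depth.
- ctrl.camera_info(name): a dict with "camera_matrix" (3x3 intrinsics, pixels), "world_from_camera" (4x4, takes a point from camera to world coordinates). Camera axes: x right, y up, looking along -z (the intrinsics and any distortion apply to the point x, -y, -z); pixel columns grow to the right and rows downward; lengths in mm; the calibration is good to about 2 mm. A picture is of the moment at which its call begins: read the wrist's pose just before it. camera_info takes no time and is no camera call; for the wrist camera it gives the pose at the moment of the call.
- ctrl.close_job(): hands the job in; it is judged then, once.
Trained networks look in the newest picture that a camera, given by its name, has taken for a name from the list of things; names that differ only in an ending like _2 or _b are one class to them, and where a whole thing is asked for, a point or a joint stands for the part that bears it (a point fixed in the world has none). Each returns a list of dicts, best first, with "score" (0 to 1); they miss things now and then, are a little off and sometimes report something else, mostly with a low value. They report only what shows in the picture. A call takes as long as a camera call.
- ctrl.look_for(camera, label): "rect" ([left, top, right, bottom] in pixels, round what is visible of it).
The state is a dict: "t": time; "qpos": joint angles; "qvel": joint speeds; "joint_torque": joint torques, N m; "ee_pos": TCP position; "orientation": TCP orientation; "ft_force": force on the tool from outside, world axes, zero at the start; "moment": the same for the moment, N m; "width": finger opening in mm; "grasp_force": force on a finger pad.
Only numpy, scipy, OpenCV 4.12 (cv2) and the standard library are available. Lean on these libraries where they do the work, as an engineer would, in place of code of your own. Each camera call takes 0.05 s, during which the arm holds its last target. There are 200 camera calls.

## Working session

There is one attempt and no reset: what is moved stays moved. The work goes in short steps, Python scripts to look and compute and a shell command to move; the robot and the scene stay as the last step left them, time stands still between calls to the robot, and variables do not carry over. Pictures are saved under pics/ and viewed, at most 10 in all, crops included, and the job is handed in when it is done.

```bash
mkdir -p pics
cat > h.py <<'E'
import numpy as np, cv2
from workcell import ctrl
from scipy.spatial.transform import Rotation as R
def ray(cam,u,v):
    i=ctrl.camera_info(cam);K=np.array(i["camera_matrix"]);T=np.array(i["world_from_camera"])
    d=np.linalg.inv(K)@[u,v,1];d=T[:3,:3]@[d[0],-d[1],-d[2]];return T[:3,3],d
def at(cam,u,v,z):
    o,d=ray(cam,u,v);return o+d*(z-o[2])/d[2]
def px(cam,p):
    i=ctrl.camera_info(cam);K=np.array(i["camera_matrix"]);T=np.array(i["world_from_camera"])
    c=np.linalg.inv(T)@[*p,1];q=K@[c[0],-c[1],-c[2]];return q[:2]/q[2]
E
python3 - <<'E'
from h import *
o=ctrl.get_obs();print(o["t"],o["ee_pos"],o["orientation"],ctrl.hold_point_z,R.from_rotvec(o["orientation"]).as_matrix().round(2).tolist())
a={}
for c in("top","scene"):
    a[c]=ctrl.get_image(c)
    cv2.imwrite(f"pics/{c}.png",cv2.resize(a[c][:,:,::-1],(800,600),interpolation=cv2.INTER_CUBIC))
    for n in("stand","hub","knob_top","nose","trip","bowl","jar"):
        print(c,n,[(np.round(r["rect"]).tolist(),round(r["score"],2)) for r in ctrl.look_for(c,n)[:2]])
print(ctrl.camera_info("top"))
E
```

```text
0.0 [179.01554131 598.24809589 221.93732301] [-4.55113948e-01 -3.10822271e+00  2.29446955e-03] 18.700000000000003 [[-0.96, 0.29, -0.0], [0.29, 0.96, -0.0], [0.0, -0.0, -1.0]]
top stand [([206.0, 123.0, 356.0, 282.0], 0.86), ([236.0, 150.0, 319.0, 240.0], 0.63)]
top hub [([234.0, 153.0, 315.0, 243.0], 0.88)]
top knob_top [([232.0, 150.0, 318.0, 240.0], 0.58)]
top nose [([233.0, 151.0, 316.0, 238.0], 0.87)]
top trip [([277.0, 248.0, 289.0, 258.0], 0.52)]
top bowl [([146.0, 114.0, 213.0, 175.0], 0.82)]
top jar [([337.0, 218.0, 375.0, 246.0], 0.88), ([233.0, 151.0, 317.0, 241.0], 0.41)]
scene stand [([160.0, 118.0, 332.0, 267.0], 0.89)]
scene hub [([191.0, 163.0, 305.0, 192.0], 0.84)]
scene knob_top [([189.0, 163.0, 302.0, 194.0], 0.73)]
scene nose [([188.0, 162.0, 306.0, 191.0], 0.58)]
scene trip []
scene bowl [([212.0, 254.0, 292.0, 329.0], 0.83)]
scene jar [([222.0, 114.0, 242.0, 158.0], 0.97), ([189.0, 161.0, 302.0, 191.0], 0.3)]
{'camera_matrix': array([[465.99135466,   0.        , 254.98676481],
       [  0.        , 465.99135466, 186.55849047],
       [  0.        ,   0.        ,   1.        ]]), 'world_from_camera': array([[ 5.59325206e-04,  9.87715110e-01, -1.56264357e-01,
         4.42779771e+02],
       [-9.99516940e-01,  5.40789980e-03,  3.06046075e-02,
         6.20651647e+01],
       [ 3.10736952e-02,  1.56171754e-01,  9.87241008e-01,
         1.10465686e+03],
       [ 0.00000000e+00,  0.00000000e+00,  0.00000000e+00,
         1.00000000e+00]])}
```

Run:
```python
import cv2
im=cv2.imread("pics/top.png") # 800x600, scale 1.5625
c=im[170:460,210:600]
cv2.imwrite("pics/topc.png",cv2.resize(c,(780,580),interpolation=cv2.INTER_CUBIC))
```

```text
(no output)
```

View pics/scene.png

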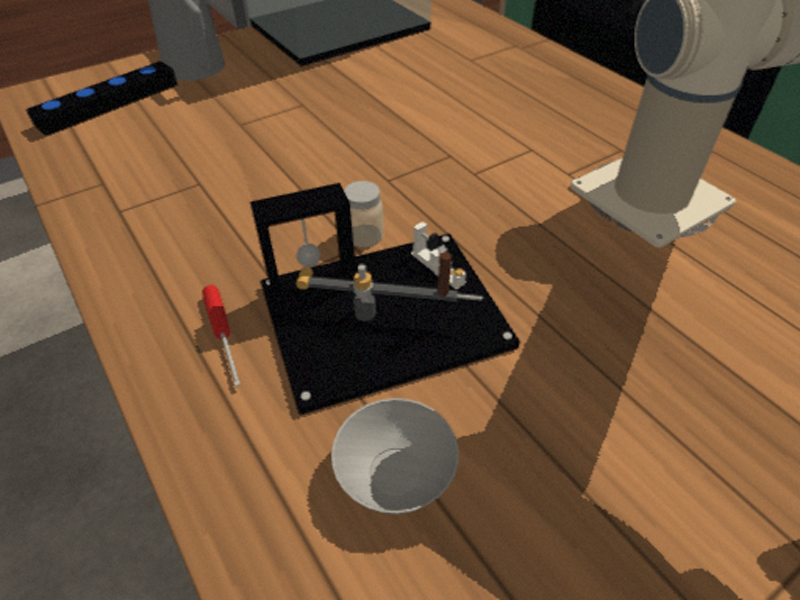

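View pics/topc.png

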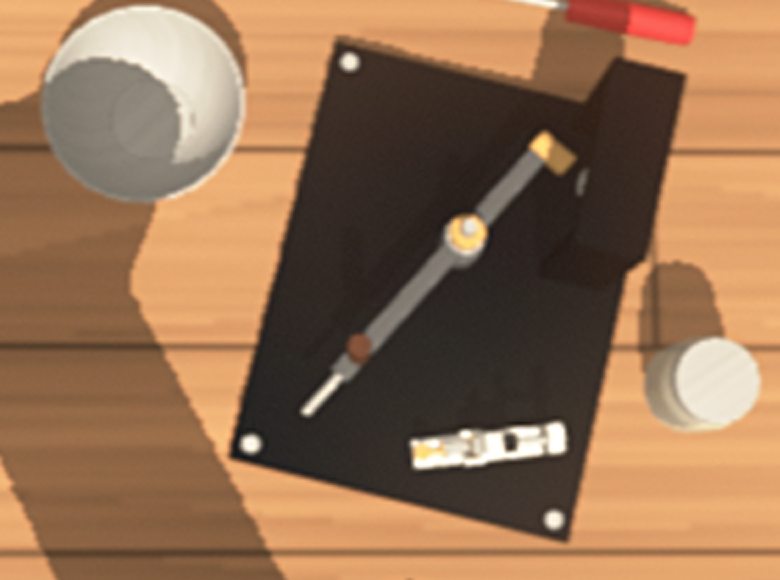

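The scene view shows the stand with the arm at rest by the ball and the upright brown knob. In the top crop the knob is at (358,346), the hub pin at (467,232), and the catch block runs from (410,450) to (565,438) with its dark buffer at about (512,440). The board corners are (338,40), (232,458) and (568,540).

```bash
cat >> h.py <<'E'
def crop(u,v): return (u/2+210)/1.5625-.2,(v/2+170)/1.5625-.2
E
python3 - <<'E'
from h import *
C=[at("top",*crop(*p),18)[:2] for p in((338,40),(232,458),(568,540))]
print(np.round(C,1), np.linalg.norm(C[0]-C[1]),np.linalg.norm(C[1]-C[2]))
cen=(C[0]+C[2])/2
d1=C[0]-C[1];d2=C[1]-C[2]
y1=np.arctan2(d1[1],d1[0]);y2=np.arctan2(d2[1],d2[0])-np.pi/2
yaw=(330*y1+260*y2)/590;print(cen,np.degrees([y1,y2,yaw]))
def S(x,y):return cen+R.from_euler('z',yaw).as_matrix()[:2,:2]@[x,y]
piv=S(30,0);print("pivot",piv, "hub pin seen z~85/100",at("top",*crop(467,228),100))
a0=yaw+np.radians(152);k=piv+115*np.array([np.cos(a0),np.sin(a0)])
kt=at("top",*crop(360,342),150);print("knob exp",k,"seen",kt,"nose exp",piv+150*np.array([np.cos(a0),np.sin(a0)]),"seen",at("top",*crop(309,408),75)[:2])
print("knob px",(np.array(px("top",[*k,150]))*1.5625-[210,170])*2,"base",(np.array(px("top",[*k,80]))*1.5625-[210,170])*2)
for n,p in dict(gold=(430,450),lip=(475,447),catchR=(487,445),buf=(512,440),endR=(565,440),endL=(412,450)).items():
    w=at("top",*crop(*p),70)[:2]-piv; print(n,np.linalg.norm(w).round(1),"swing",((np.arctan2(w[1],w[0])-a0)%(2*np.pi)).round(3))
o=ctrl.get_obs();print("tool y yaw",np.degrees(np.arctan2(.96,.29)),"arm ang",np.degrees(a0),"tang",np.degrees(a0)+90)
for n,r,z in(("bowl",(146,114,213,175),30),("jar",(337,218,375,246),60)):print(n,at("top",(r[0]+r[2])/2,(r[1]+r[3])/2,z))
E
```

```text
[[ 773.8   59. ]
 [ 454.4  135.5]
 [ 394.9 -111.9]] 328.4910795391283 254.39564599294778
[584.37781611 -26.47283843] [-13.46688403 -13.50927525 -13.48556491]
pivot [613.55067722 -33.46884976] hub pin seen z~85/100 [613.23661261 -31.90488661 100.        ]
knob exp [527.40157392  42.71075381] seen [528.40687178  43.90598933 150.        ] nose exp [501.18228161  65.89585055] seen [488.56083479  78.20411452]
knob px [361.19114577 342.90928239] base [359.15631615 351.70070821]
gold 156.3 swing 0.555
lip 152.0 swing 0.76
catchR 151.2 swing 0.817
buf 150.4 swing 0.937
endR 162.5 swing 1.165
endL 158.9 swing 0.476
tool y yaw 73.19130837379315 arm ang 138.51443509198205 tang 228.51443509198205
bowl [712.29662921 206.86127999  30.        ]
jar [ 505.79882234 -197.90753145   60.        ]
```

```bash
python3 -m creep '[{"translation":[-45,-39,0],"angular":[0,0,0.06],"jaw":1},{"translation":[-90,-78,0],"angular":[0,0,0.12],"jaw":1},{"translation":[-135,-118,0],"angular":[0,0,0.18],"jaw":1},{"translation":[-180,-157,0],"angular":[0,0,0.24],"jaw":1},{"translation":[-225,-196,0],"angular":[0,0,0.3],"jaw":1},{"translation":[-270,-236,0],"angular":[0,0,0.36],"jaw":1},{"translation":[-315,-275,0],"angular":[0,0,0.42],"jaw":1},{"translation":[-360,-314,0],"angular":[0,0,0.4335],"jaw":1}]'
cat >> h.py <<'E'
def rel(target,yaw_y,o=None):
    "shift in tool axes + turn about tool z, to world target with tool y at yaw_y (deg)"
    o=o or ctrl.get_obs();M=R.from_rotvec(o["orientation"]).as_matrix()
    t=M.T@(np.array(target)-o["ee_pos"]);y=np.degrees(np.arctan2(M[1,1],M[0,1]))
    return t.round(1),"turn",np.radians(-(yaw_y-y)).round(3),"tilt",M[:,2].round(3),"yaw",y.round(2)
E
python3 -c "
from h import *
print(rel([528,43.5,222],48.5))"
```

```text
t: 1.8
ee_pos: [435.0, 193.0, 223.0]
orientation: [1.114, 2.937, 0.001]
ft_force: [0.0, 0.2, 0.1]
width: 87.8
grasp_force: 0.0
(array([-168.8,  -50.2,    1.1]), 'turn', np.float64(-0.001), 'tilt', array([ 0.001,  0.   , -1.   ]), 'yaw', np.float64(48.45))
```

```bash
python3 -m creep '[{"translation":[-40,-12,0],"angular":[0,0,0],"jaw":1},{"translation":[-80,-24,0],"angular":[0,0,0],"jaw":1},{"translation":[-120,-36,0],"angular":[0,0,0],"jaw":1},{"translation":[-155,-46,0],"angular":[0,0,0],"jaw":1},{"translation":[-168.8,-50.2,0],"angular":[0,0,0],"jaw":1},{"translation":[-168.8,-50.2,10],"angular":[0,0,0],"jaw":1},{"translation":[-168.8,-50.2,10],"angular":[0,0,0],"jaw":1},{"translation":[-168.8,-50.2,10],"angular":[0,0,0],"jaw":1}]'
python3 - <<'E'
from h import *
print(rel([528,43.5,115],48.5))
print("exp knob px wrist",px("wrist",[528,43.5,150]),"catch",px("wrist",[*(np.array([613.5,-33])+150*np.array([np.cos(np.radians(138.5)+.8),np.sin(np.radians(138.5)+.8)])),70]))
cv2.imwrite("pics/w1.png",cv2.resize(ctrl.get_image("wrist")[:,:,::-1],(800,600),interpolation=cv2.INTER_CUBIC))
E
```

```text
t: 2.8
ee_pos: [526.5, 46.2, 212.4]
orientation: [-1.111, -2.938, 0.0]
ft_force: [0.2, 0.3, 0.6]
width: 87.5
grasp_force: 0.0
(array([-3. , -1. , 97.4]), 'turn', np.float64(0.001), 'tilt', array([-0.001,  0.   , -1.   ]), 'yaw', np.float64(48.58))
exp knob px wrist [255.1006265  205.49210164] catch [156.54091534 188.34601183]
```

View pics/w1.png

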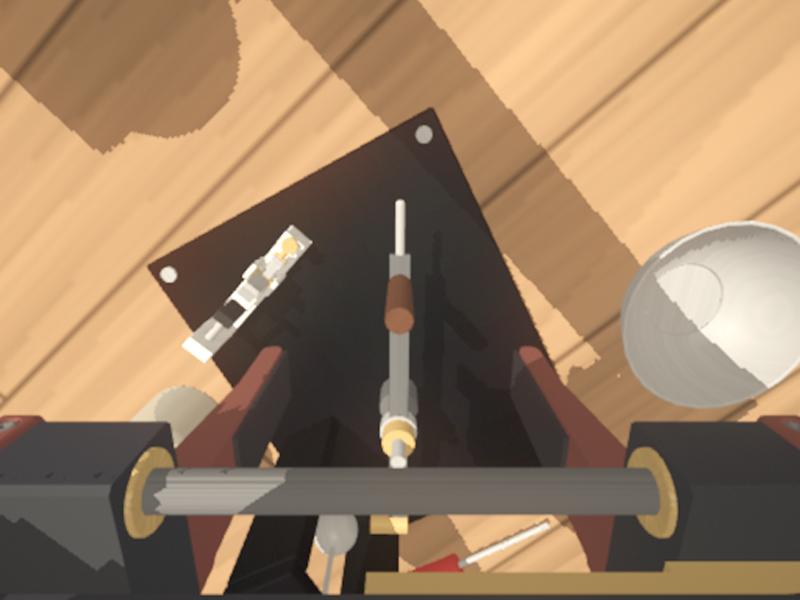

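The wrist view puts the knob top at (399,321), exactly where predicted. The block runs from (300,235) to (197,350), with the catch around (262,275) and the black buffer at (230,313). Next I descend and close.

```bash
python3 - <<'E'
from h import *
piv=np.array([613.5,-33]);a0=np.radians(138.5)
for n,p,z in(("lever/lip",(250,270),70),("lip2",(270,290),70),("catch whites",(247,295),70),("buf front",(240,300),75),("buf mid",(230,313),75),("endback",(197,350),70),("endfront",(300,235),40)):
    w=at("wrist",p[0]*.64,p[1]*.64,z)[:2]-piv; print(n,np.linalg.norm(w).round(1),"swing",((np.arctan2(w[1],w[0])-a0)%(2*np.pi)).round(3))
im=cv2.imread("pics/w1.png")[215:375,170:330];cv2.imwrite("pics/w1c.png",cv2.resize(im,(600,600),interpolation=cv2.INTER_CUBIC))
E
python3 -m creep '[{"translation":[-3,-1,15],"angular":[0,0,0],"jaw":1},{"translation":[-3,-1,30],"angular":[0,0,0],"jaw":1},{"translation":[-3,-1,45],"angular":[0,0,0],"jaw":1},{"translation":[-3,-1,60],"angular":[0,0,0],"jaw":1},{"translation":[-3,-1,75],"angular":[0,0,0],"jaw":1},{"translation":[-3,-1,88],"angular":[0,0,0],"jaw":1},{"translation":[-3,-1,97],"angular":[0,0,0],"jaw":1},{"translation":[-3,-1,97],"angular":[0,0,0],"jaw":0.8}]'
python3 -m creep '[{"translation":[0,0,0],"angular":[0,0,0],"jaw":0.6},{"translation":[0,0,0],"angular":[0,0,0],"jaw":0.4},{"translation":[0,0,0],"angular":[0,0,0],"jaw":0.3},{"translation":[0,0,0],"angular":[0,0,0],"jaw":0.2},{"translation":[0,0,0],"angular":[0,0,0],"jaw":0.1},{"translation":[0,0,0],"angular":[0,0,0],"jaw":0},{"translation":[0,0,0],"angular":[0,0,0],"jaw":0},{"translation":[0,0,0],"angular":[0,0,0],"jaw":0}]'
```

```text
lever/lip 158.8 swing 0.697
lip2 139.7 swing 0.695
catch whites 148.2 swing 0.796
buf front 149.2 swing 0.822
buf mid 149.1 swing 0.906
endback 158.9 swing 1.173
endfront 158.5 swing 0.476
t: 3.85
ee_pos: [528.4, 42.5, 115.0]
orientation: [-1.113, -2.937, 0.001]
ft_force: [-0.3, -0.1, 0.7]
width: 81.1
grasp_force: 0.0
t: 4.85
ee_pos: [528.9, 42.7, 115.7]
orientation: [1.113, 2.938, 0.0]
ft_force: [-0.1, 1.4, 1.2]
width: 15.7
grasp_force: 30.0
```

View pics/w1c.png

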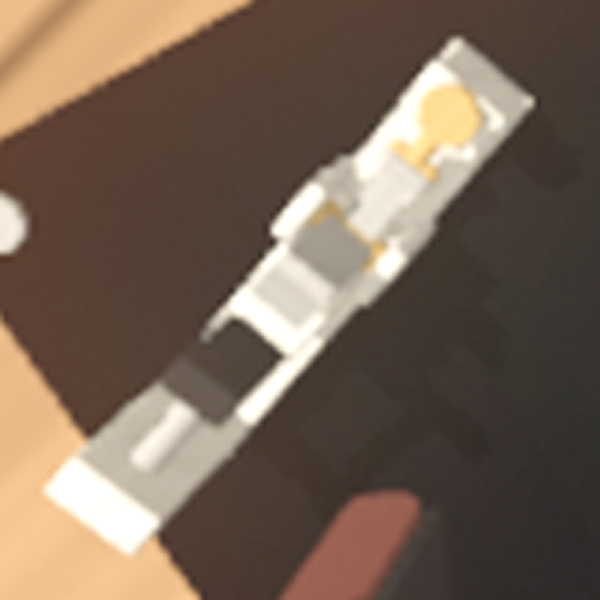

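The knob is held (15.7 mm opening). From the picture, the front of the buffer sits at about swing 0.85, which puts the seat at about 0.76. I'll draw back along the arc to 0.60 first.

```bash
python3 -m creep '[{"translation":[-0.4,-9.2,0],"angular":[0,0,-0.08],"jaw":0},{"translation":[-1.5,-18.3,0],"angular":[0,0,-0.16],"jaw":0},{"translation":[-3.3,-27.3,0],"angular":[0,0,-0.24],"jaw":0},{"translation":[-5.8,-36.2,0],"angular":[0,0,-0.32],"jaw":0},{"translation":[-9.1,-44.8,0],"angular":[0,0,-0.40],"jaw":0},{"translation":[-13,-53.1,0],"angular":[0,0,-0.48],"jaw":0},{"translation":[-17.6,-61.1,0],"angular":[0,0,-0.56],"jaw":0},{"translation":[-20.1,-64.9,0],"angular":[0,0,-0.60],"jaw":0}]'
cat >> h.py <<'E'
P=np.array([613.5,-33.])
def st():
    o=ctrl.get_obs();M=R.from_rotvec(o["orientation"]).as_matrix();w=o["ee_pos"][:2]-P
    a=np.arctan2(w[1],w[0])%(2*np.pi);f=M.T@np.array(o["ft_force"])
    print("t",o["t"],"pos",o["ee_pos"].round(1),"swing",round(a-np.radians(138.2),3),"r",np.linalg.norm(w).round(1),"yaw",np.degrees(np.arctan2(M[1,1],M[0,1])).round(2),"Ftool",f.round(2),"w",round(o["width"],1),"tz",np.array(o["moment"]).round(2))
E
python3 -c "
from h import *
st()"
```

```text
t: 5.85
ee_pos: [501.1, -18.8, 115.7]
orientation: [0.194, 3.135, 0.002]
ft_force: [1.7, 6.5, -0.5]
width: 15.3
grasp_force: 30.0
t 5.85 pos [501.1 -18.8 115.7] swing 0.604 r 113.3 yaw 82.93 Ftool [-0.93  6.7   0.55] w 15.3 tz [ 1.31 -0.23  0.07]
```

```bash
python3 -m creep '[{"translation":[0,-2.3,0],"angular":[0,0,-0.02],"jaw":0},{"translation":[-0.1,-4.6,0],"angular":[0,0,-0.04],"jaw":0},{"translation":[-0.2,-6.9,0],"angular":[0,0,-0.06],"jaw":0},{"translation":[-0.4,-9.2,0],"angular":[0,0,-0.08],"jaw":0},{"translation":[-0.6,-11.5,0],"angular":[0,0,-0.10],"jaw":0},{"translation":[-0.8,-13.8,0],"angular":[0,0,-0.12],"jaw":0},{"translation":[-1.1,-16,0],"angular":[0,0,-0.14],"jaw":0},{"translation":[-1.1,-16,0],"angular":[0,0,-0.14],"jaw":0}]'
python3 - <<'E'
from h import *
st()
cv2.imwrite("pics/w2.png",cv2.resize(ctrl.get_image("wrist")[:,:,::-1],(800,600),interpolation=cv2.INTER_CUBIC))
E
```

```text
t: 6.85
ee_pos: [500.2, -34.4, 115.6]
orientation: [-0.024, 3.141, 0.003]
ft_force: [2.1, 7.9, -0.4]
width: 15.6
grasp_force: 30.0
t 6.85 pos [500.2 -34.4 115.6] swing 0.742 r 113.3 yaw 90.87 Ftool [-2.21  7.89  0.39] w 15.6 tz [ 1.43 -0.28  0.04]
```

View pics/w2.png

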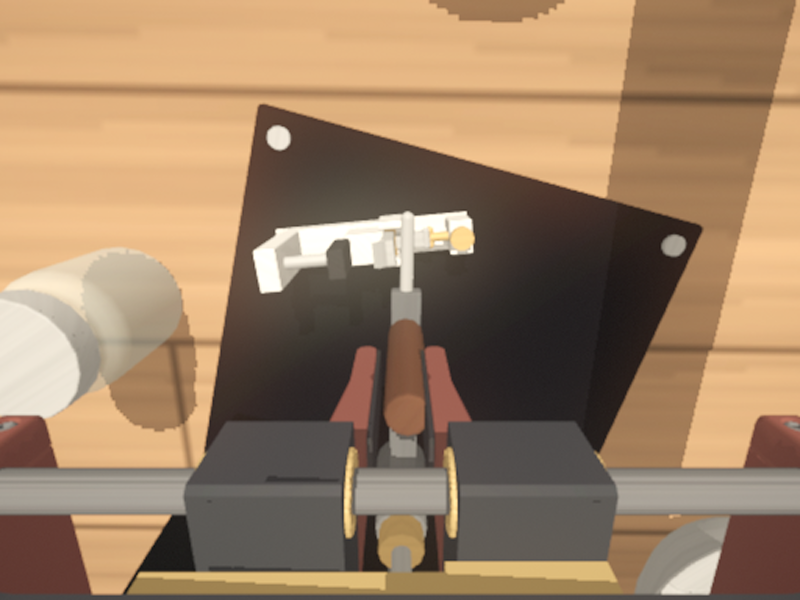

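The rod (x≈407) is just passing over the catch. The lip tip is at x≈374 and the buffer face at x≈346, about 25 mm of nose travel away, so contact should come near swing 0.91. I'll continue in small steps and watch the force.

```bash
python3 -m creep '[{"translation":[0,-2.3,0],"angular":[0,0,-0.02],"jaw":0},{"translation":[-0.1,-4.6,0],"angular":[0,0,-0.04],"jaw":0},{"translation":[-0.2,-6.9,0],"angular":[0,0,-0.06],"jaw":0},{"translation":[-0.4,-9.2,0],"angular":[0,0,-0.08],"jaw":0},{"translation":[-0.6,-11.5,0],"angular":[0,0,-0.10],"jaw":0},{"translation":[-0.8,-13.8,0],"angular":[0,0,-0.12],"jaw":0},{"translation":[-0.8,-13.8,0],"angular":[0,0,-0.12],"jaw":0},{"translation":[-0.8,-13.8,0],"angular":[0,0,-0.12],"jaw":0}]'
python3 -c "
from h import *
st()"
python3 -m creep '[{"translation":[0,-1.1,0],"angular":[0,0,-0.01],"jaw":0},{"translation":[0,-1.1,0],"angular":[0,0,-0.01],"jaw":0},{"translation":[0,-1.1,0],"angular":[0,0,-0.01],"jaw":0},{"translation":[0,-1.7,0],"angular":[0,0,-0.015],"jaw":0},{"translation":[0,-2.3,0],"angular":[0,0,-0.02],"jaw":0},{"translation":[0,-2.3,0],"angular":[0,0,-0.02],"jaw":0},{"translation":[0,-2.3,0],"angular":[0,0,-0.02],"jaw":0},{"translation":[0,-2.3,0],"angular":[0,0,-0.02],"jaw":0}]'
python3 -c "
from h import *
st()"
```

```text
t: 7.9
ee_pos: [501.2, -48.0, 115.6]
orientation: [-0.212, 3.134, 0.003]
ft_force: [1.6, 7.5, -1.4]
width: 15.5
grasp_force: 30.0
t 7.9 pos [501.2 -48.  115.6] swing 0.863 r 113.3 yaw 97.73 Ftool [-2.62  7.25  1.41] w 15.5 tz [ 1.6  -0.31  0.01]
t: 8.9
ee_pos: [501.5, -50.2, 115.6]
orientation: [-0.243, 3.132, 0.003]
ft_force: [2.1, 8.2, -0.4]
width: 15.3
grasp_force: 30.0
t 8.9 pos [501.5 -50.2 115.6] swing 0.882 r 113.3 yaw 98.88 Ftool [-3.31  7.77  0.43] w 15.3 tz [ 1.65 -0.29  0.  ]
```

```bash
for i in 1 ; do python3 -m creep '[{"translation":[0,-0.6,0],"angular":[0,0,-0.005],"jaw":0},{"translation":[0,-1.1,0],"angular":[0,0,-0.01],"jaw":0},{"translation":[0,-1.7,0],"angular":[0,0,-0.015],"jaw":0},{"translation":[0,-2.3,0],"angular":[0,0,-0.02],"jaw":0},{"translation":[0,-2.3,0],"angular":[0,0,-0.02],"jaw":0},{"translation":[0,-2.3,0],"angular":[0,0,-0.02],"jaw":0},{"translation":[0,-2.3,0],"angular":[0,0,-0.02],"jaw":0},{"translation":[0,-2.3,0],"angular":[0,0,-0.02],"jaw":0}]'; done
python3 - <<'E'
from h import *
st()
im=ctrl.get_image("wrist")[:,:,::-1][115:235,150:310];cv2.imwrite("pics/w3.png",cv2.resize(im,(800,600),interpolation=cv2.INTER_CUBIC))
E
```

```text
t: 9.9
ee_pos: [501.8, -52.1, 115.6]
orientation: [-0.274, 3.129, 0.004]
ft_force: [2.0, 10.6, -1.2]
width: 15.1
grasp_force: 30.0
t 9.9 pos [501.8 -52.1 115.6] swing 0.899 r 113.3 yaw 100.0 Ftool [-3.79 10.07  1.23] w 15.1 tz [ 2.14 -0.32 -0.  ]
```

View pics/w3.png

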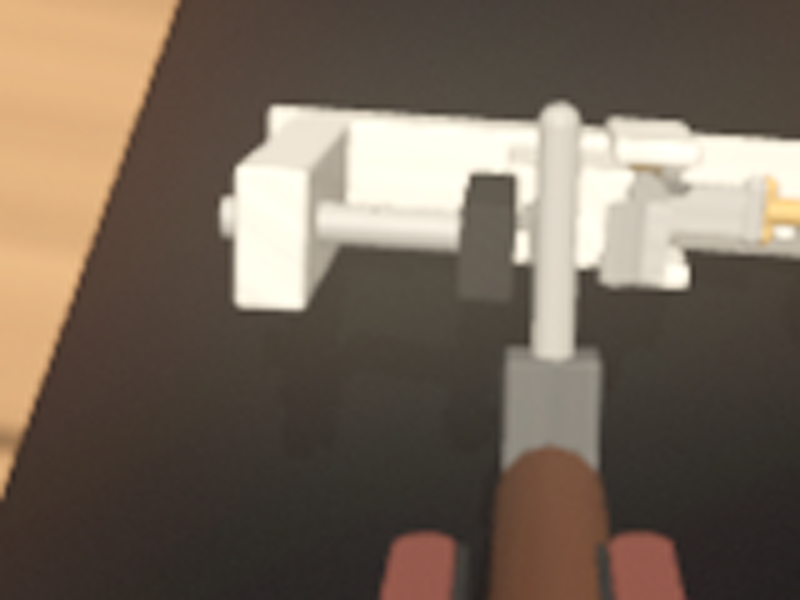

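The rod is just short of the buffer face (rod left edge x≈540, buffer at 515 with a stub between) and well behind the lip (x≈605). The force rose about 2 N and so did the moment, so contact starts near swing 0.893 and the seat is about 0.826. I'll back off slightly and press down 18 mm slowly.

```bash
python3 -m creep '[{"translation":[0,0.7,0],"angular":[0,0,0.006],"jaw":0},{"translation":[0,0.7,2],"angular":[0,0,0.006],"jaw":0},{"translation":[0,0.7,4],"angular":[0,0,0.006],"jaw":0},{"translation":[0,0.7,6],"angular":[0,0,0.006],"jaw":0},{"translation":[0,0.7,8],"angular":[0,0,0.006],"jaw":0},{"translation":[0,0.7,9],"angular":[0,0,0.006],"jaw":0},{"translation":[0,0.7,9],"angular":[0,0,0.006],"jaw":0},{"translation":[0,0.7,9],"angular":[0,0,0.006],"jaw":0}]'
python3 -c "
from h import *
st()"
```

```text
t: 10.95
ee_pos: [501.4, -51.7, 106.8]
orientation: [0.265, -3.13, -0.003]
ft_force: [0.6, 8.3, 2.3]
width: 15.3
grasp_force: 30.0
t 10.95 pos [501.4 -51.7 106.8] swing 0.895 r 113.6 yaw 99.67 Ftool [-1.96  8.05 -2.28] w 15.3 tz [ 1.84 -0.06  0.07]
```

```bash
python3 -m creep '[{"translation":[0,0,1.5],"angular":[0,0,0],"jaw":0},{"translation":[0,0,3],"angular":[0,0,0],"jaw":0},{"translation":[0,0,4.5],"angular":[0,0,0],"jaw":0},{"translation":[0,0,6],"angular":[0,0,0],"jaw":0},{"translation":[0,0,7.5],"angular":[0,0,0],"jaw":0},{"translation":[0,0,9],"angular":[0,0,0],"jaw":0},{"translation":[0,0,9],"angular":[0,0,0],"jaw":0},{"translation":[0,0,9],"angular":[0,0,0],"jaw":0}]'
python3 - <<'E'
from h import *
st()
im=ctrl.get_image("wrist")[:,:,::-1][115:235,150:310];cv2.imwrite("pics/w4.png",cv2.resize(im,(800,600),interpolation=cv2.INTER_CUBIC))
E
```

```text
t: 11.95
ee_pos: [501.3, -51.7, 97.8]
orientation: [0.265, -3.13, -0.003]
ft_force: [-0.1, 8.9, 3.5]
width: 15.4
grasp_force: 30.0
t 11.95 pos [501.3 -51.7  97.8] swing 0.895 r 113.7 yaw 99.67 Ftool [-1.37  8.79 -3.44] w 15.4 tz [ 1.83 -0.05  0.02]
```

View pics/w4.png

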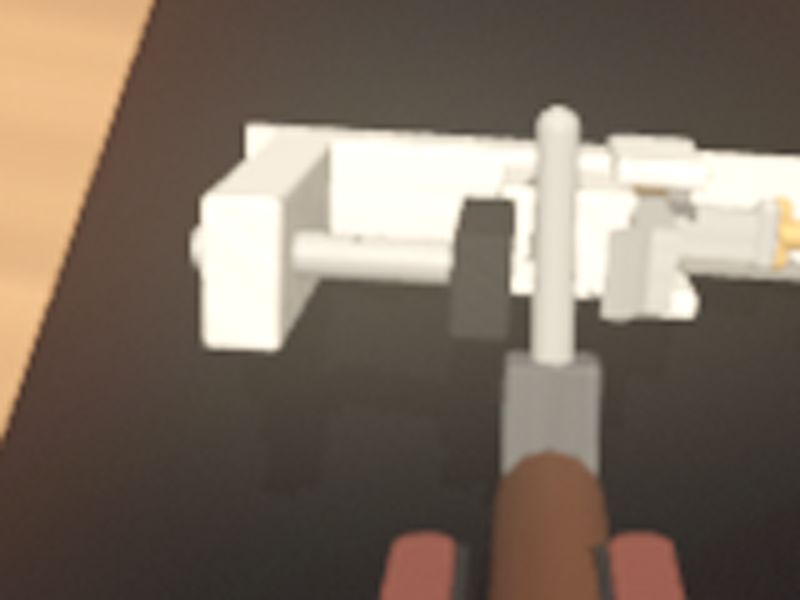

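The nose is down behind the lip (rod at 540–577, lip tip at 605), with 3.4 N upward force as expected. Now I ease forward slowly.

```bash
python3 -m creep '[{"translation":[0,0.8,0],"angular":[0,0,0.007],"jaw":0},{"translation":[0,1.6,0],"angular":[0,0,0.014],"jaw":0},{"translation":[0,2.4,0],"angular":[0,0,0.021],"jaw":0},{"translation":[0,3.2,0],"angular":[0,0,0.028],"jaw":0},{"translation":[-0.1,4,0],"angular":[0,0,0.035],"jaw":0},{"translation":[-0.1,4.6,0],"angular":[0,0,0.04],"jaw":0},{"translation":[-0.1,4.6,0],"angular":[0,0,0.04],"jaw":0},{"translation":[-0.1,4.6,0],"angular":[0,0,0.04],"jaw":0}]'
python3 -c "
from h import *
st()"
```

```text
t: 13.0
ee_pos: [500.7, -47.4, 97.9]
orientation: [-0.203, 3.135, 0.003]
ft_force: [-0.6, 7.3, 4.3]
width: 15.4
grasp_force: 30.0
t 13.0 pos [500.7 -47.4  97.9] swing 0.856 r 113.7 yaw 97.39 Ftool [-0.31  7.3  -4.31] w 15.4 tz [ 1.56 -0.06  0.03]
```

```bash
python3 -m creep '[{"translation":[0,0.4,0],"angular":[0,0,0.0035],"jaw":0},{"translation":[0,0.8,0],"angular":[0,0,0.007],"jaw":0},{"translation":[0,1.2,0],"angular":[0,0,0.0105],"jaw":0},{"translation":[0,1.7,0],"angular":[0,0,0.015],"jaw":0},{"translation":[0,1.7,0],"angular":[0,0,0.015],"jaw":0},{"translation":[0,1.7,0],"angular":[0,0,0.015],"jaw":0},{"translation":[0,1.7,0],"angular":[0,0,0.015],"jaw":0},{"translation":[0,1.7,0],"angular":[0,0,0.015],"jaw":0}]'
python3 -c "
from h import *
st()"
python3 -m creep '[{"translation":[0,0.2,0],"angular":[0,0,0.002],"jaw":0},{"translation":[0,0.4,0],"angular":[0,0,0.0035],"jaw":0},{"translation":[0,0.6,0],"angular":[0,0,0.005],"jaw":0},{"translation":[0,0.6,0],"angular":[0,0,0.005],"jaw":0},{"translation":[0,0.6,0],"angular":[0,0,0.005],"jaw":0},{"translation":[0,0.6,0],"angular":[0,0,0.005],"jaw":0},{"translation":[0,0.6,0],"angular":[0,0,0.005],"jaw":0},{"translation":[0,0.6,0],"angular":[0,0,0.005],"jaw":0}]'
python3 -c "
from h import *
st()"
```

```text
t: 14.0
ee_pos: [500.6, -45.7, 97.9]
orientation: [-0.179, 3.136, 0.003]
ft_force: [-1.1, 7.5, 3.6]
width: 15.5
grasp_force: 30.0
t 14.0 pos [500.6 -45.7  97.9] swing 0.841 r 113.6 yaw 96.53 Ftool [ 0.21  7.58 -3.59] w 15.5 tz [ 1.5  -0.05  0.05]
t: 15.0
ee_pos: [500.5, -45.1, 97.9]
orientation: [-0.171, 3.137, 0.003]
ft_force: [-1.4, 7.2, 4.0]
width: 15.1
grasp_force: 30.0
t 15.0 pos [500.5 -45.1  97.9] swing 0.837 r 113.6 yaw 96.25 Ftool [ 0.65  7.3  -3.99] w 15.1 tz [ 1.53 -0.06  0.07]
```

```bash
python3 -m creep '[{"translation":[0,0.2,0],"angular":[0,0,0.002],"jaw":0},{"translation":[0,0.4,0],"angular":[0,0,0.0035],"jaw":0},{"translation":[0,0.6,0],"angular":[0,0,0.005],"jaw":0},{"translation":[0,0.6,0],"angular":[0,0,0.005],"jaw":0},{"translation":[0,0.6,0],"angular":[0,0,0.005],"jaw":0},{"translation":[0,0.6,0],"angular":[0,0,0.005],"jaw":0},{"translation":[0,0.6,0],"angular":[0,0,0.005],"jaw":0},{"translation":[0,0.6,0],"angular":[0,0,0.005],"jaw":0}]'
python3 -c "
from h import *
st()"
```

```text
t: 16.0
ee_pos: [500.4, -44.6, 97.9]
orientation: [-0.163, 3.137, 0.003]
ft_force: [-1.4, 7.0, 2.8]
width: 15.5
grasp_force: 30.0
t 16.0 pos [500.4 -44.6  97.9] swing 0.831 r 113.7 yaw 95.96 Ftool [ 0.63  7.12 -2.74] w 15.5 tz [ 1.49 -0.08  0.01]
```

```bash
python3 -m creep '[{"translation":[0,0.2,0],"angular":[0,0,0.002],"jaw":0},{"translation":[0,0.4,0],"angular":[0,0,0.0035],"jaw":0},{"translation":[0,0.4,0],"angular":[0,0,0.0035],"jaw":0},{"translation":[0,0.4,0],"angular":[0,0,0.0035],"jaw":0},{"translation":[0,0.4,0],"angular":[0,0,0.0035],"jaw":0},{"translation":[0,0.4,0],"angular":[0,0,0.0035],"jaw":0},{"translation":[0,0.4,0],"angular":[0,0,0.0035],"jaw":0},{"translation":[0,0.4,0],"angular":[0,0,0.0035],"jaw":0}]'
python3 - <<'E'
from h import *
st()
im=ctrl.get_image("wrist")[:,:,::-1][115:235,150:310];cv2.imwrite("pics/w5.png",cv2.resize(im,(800,600),interpolation=cv2.INTER_CUBIC))
E
```

```text
t: 17.0
ee_pos: [500.4, -44.2, 97.9]
orientation: [-0.158, 3.138, 0.003]
ft_force: [0.2, 7.9, 4.1]
width: 15.5
grasp_force: 30.0
t 17.0 pos [500.4 -44.2  97.9] swing 0.828 r 113.7 yaw 95.76 Ftool [-0.96  7.8  -4.07] w 15.5 tz [ 1.47 -0.06 -0.04]
```

View pics/w5.png

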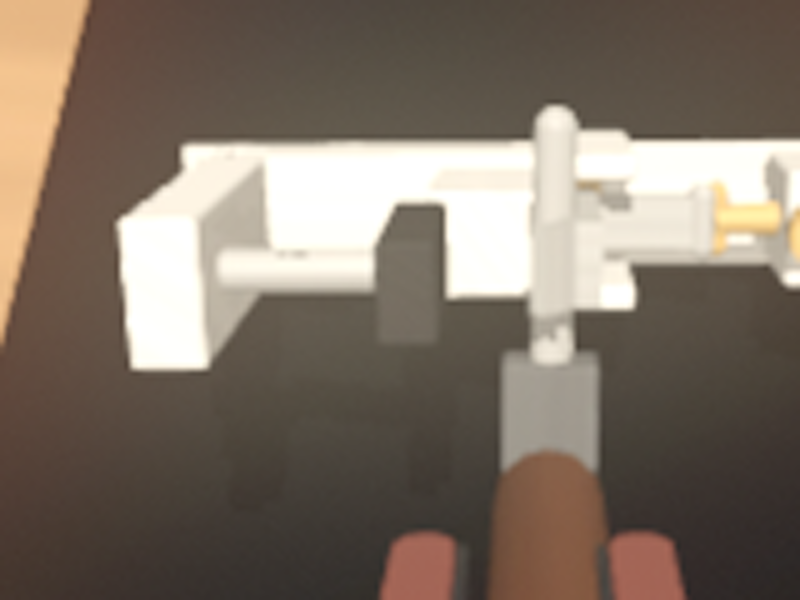

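The nose is now under the lip (lip edge x≈533, lever face about 580, rod right edge 577), so it is almost seated. I'll continue in 0.4 mm steps.

```bash
python3 -m creep '[{"translation":[0,0.2,0],"angular":[0,0,0.002],"jaw":0},{"translation":[0,0.4,0],"angular":[0,0,0.0035],"jaw":0},{"translation":[0,0.4,0],"angular":[0,0,0.0035],"jaw":0},{"translation":[0,0.4,0],"angular":[0,0,0.0035],"jaw":0},{"translation":[0,0.4,0],"angular":[0,0,0.0035],"jaw":0},{"translation":[0,0.4,0],"angular":[0,0,0.0035],"jaw":0},{"translation":[0,0.4,0],"angular":[0,0,0.0035],"jaw":0},{"translation":[0,0.4,0],"angular":[0,0,0.0035],"jaw":0}]'
python3 -c "
from h import *
st()"
```

```text
t: 18.05
ee_pos: [500.4, -43.9, 97.9]
orientation: [-0.153, 3.138, 0.002]
ft_force: [-0.9, 7.0, 3.8]
width: 15.3
grasp_force: 30.0
t 18.05 pos [500.4 -43.9  97.9] swing 0.825 r 113.6 yaw 95.57 Ftool [ 0.17  7.04 -3.76] w 15.3 tz [ 1.32 -0.05  0.05]
```

```bash
python3 -m creep '[{"translation":[0,0.2,0],"angular":[0,0,0.002],"jaw":0},{"translation":[0,0.4,0],"angular":[0,0,0.0035],"jaw":0},{"translation":[0,0.4,0],"angular":[0,0,0.0035],"jaw":0},{"translation":[0,0.4,0],"angular":[0,0,0.0035],"jaw":0},{"translation":[0,0.4,0],"angular":[0,0,0.0035],"jaw":0},{"translation":[0,0.4,0],"angular":[0,0,0.0035],"jaw":0},{"translation":[0,0.4,0],"angular":[0,0,0.0035],"jaw":0},{"translation":[0,0.4,0],"angular":[0,0,0.0035],"jaw":0}]'
python3 -c "
from h import *
st()"
```

```text
t: 19.05
ee_pos: [500.4, -43.8, 97.9]
orientation: [-0.148, 3.138, 0.001]
ft_force: [-1.2, 6.0, 3.6]
width: 15.5
grasp_force: 30.0
t 19.05 pos [500.4 -43.8  97.9] swing 0.825 r 113.6 yaw 95.39 Ftool [ 0.63  6.06 -3.6 ] w 15.5 tz [ 1.19 -0.03  0.1 ]
```

The tool has stopped advancing and the pull is dropping, so the catch is taking the load. I'll keep handing it over gently.

```bash
python3 -m creep '[{"translation":[0,0.2,0],"angular":[0,0,0],"jaw":0},{"translation":[0,0.4,0],"angular":[0,0,0],"jaw":0},{"translation":[0,0.6,0],"angular":[0,0,0],"jaw":0},{"translation":[0,0.7,0],"angular":[0,0,0],"jaw":0},{"translation":[0,0.7,0],"angular":[0,0,0],"jaw":0},{"translation":[0,0.7,0],"angular":[0,0,0],"jaw":0},{"translation":[0,0.7,0],"angular":[0,0,0],"jaw":0},{"translation":[0,0.7,0],"angular":[0,0,0],"jaw":0}]'
python3 -c "
from h import *
st()"
```

```text
t: 20.05
ee_pos: [500.4, -43.7, 97.8]
orientation: [-0.148, 3.138, 0.0]
ft_force: [-0.3, 4.6, 4.8]
width: 15.8
grasp_force: 30.0
t 20.05 pos [500.4 -43.7  97.8] swing 0.824 r 113.6 yaw 95.39 Ftool [-0.12  4.57 -4.8 ] w 15.8 tz [ 1.   -0.02  0.12]
```

```bash
python3 -m creep '[{"translation":[0,0.2,0],"angular":[0,0,0],"jaw":0},{"translation":[0,0.4,0],"angular":[0,0,0],"jaw":0},{"translation":[0,0.6,0],"angular":[0,0,0],"jaw":0},{"translation":[0,0.8,0],"angular":[0,0,0],"jaw":0},{"translation":[0,1,0],"angular":[0,0,0],"jaw":0},{"translation":[0,1,0],"angular":[0,0,0],"jaw":0},{"translation":[0,1,0],"angular":[0,0,0],"jaw":0},{"translation":[0,1,0],"angular":[0,0,0],"jaw":0}]'
python3 -c "
from h import *
st()"
```

```text
t: 21.05
ee_pos: [500.4, -43.3, 97.9]
orientation: [-0.148, 3.138, -0.001]
ft_force: [-0.4, 0.6, 4.4]
width: 15.7
grasp_force: 30.0
t 21.05 pos [500.4 -43.3  97.9] swing 0.821 r 113.5 yaw 95.41 Ftool [ 0.36  0.61 -4.4 ] w 15.7 tz [ 0.32 -0.05  0.05]
```

The catch now carries the pull (0.6 N left at the knob). Next I let the arm rise gently up under the lip.

```bash
python3 -m creep '[{"translation":[0,0,-0.5],"angular":[0,0,0],"jaw":0},{"translation":[0,0,-1],"angular":[0,0,0],"jaw":0},{"translation":[0,0,-1.5],"angular":[0,0,0],"jaw":0},{"translation":[0,0,-2],"angular":[0,0,0],"jaw":0},{"translation":[0,0,-2.5],"angular":[0,0,0],"jaw":0},{"translation":[0,0,-3],"angular":[0,0,0],"jaw":0},{"translation":[0,0,-3],"angular":[0,0,0],"jaw":0},{"translation":[0,0,-3],"angular":[0,0,0],"jaw":0}]'
python3 -c "
from h import *
st()"
```

```text
t: 22.05
ee_pos: [500.2, -42.8, 100.7]
orientation: [-0.148, 3.138, -0.0]
ft_force: [-0.2, -1.6, -0.8]
width: 15.2
grasp_force: 30.0
t 22.05 pos [500.2 -42.8 100.7] swing 0.816 r 113.7 yaw 95.4 Ftool [ 0.35 -1.56  0.76] w 15.2 tz [-0.42 -0.23  0.04]
```

We are now pushing forward slightly, so I'll back off a little before opening.

```bash
python3 -m creep '[{"translation":[0,-0.3,0.1],"angular":[0,0,0],"jaw":0},{"translation":[0,-0.6,0.3],"angular":[0,0,0],"jaw":0},{"translation":[0,-0.7,0.3],"angular":[0,0,0],"jaw":0},{"translation":[0,-0.7,0.3],"angular":[0,0,0],"jaw":0},{"translation":[0,-0.7,0.3],"angular":[0,0,0],"jaw":0},{"translation":[0,-0.7,0.3],"angular":[0,0,0],"jaw":0},{"translation":[0,-0.7,0.3],"angular":[0,0,0],"jaw":0},{"translation":[0,-0.7,0.3],"angular":[0,0,0],"jaw":0}]'
python3 - <<'E'
from h import *
st()
im=ctrl.get_image("wrist")[:,:,::-1][115:235,150:310];cv2.imwrite("pics/w6.png",cv2.resize(im,(800,600),interpolation=cv2.INTER_CUBIC))
E
```

```text
t: 23.05
ee_pos: [500.3, -43.4, 100.4]
orientation: [-0.148, 3.138, 0.0]
ft_force: [-0.5, 3.1, 4.6]
width: 15.6
grasp_force: 30.0
t 23.05 pos [500.3 -43.4 100.4] swing 0.821 r 113.6 yaw 95.39 Ftool [ 0.19  3.09 -4.58] w 15.6 tz [ 0.6  -0.16  0.09]
```

View pics/w6.png

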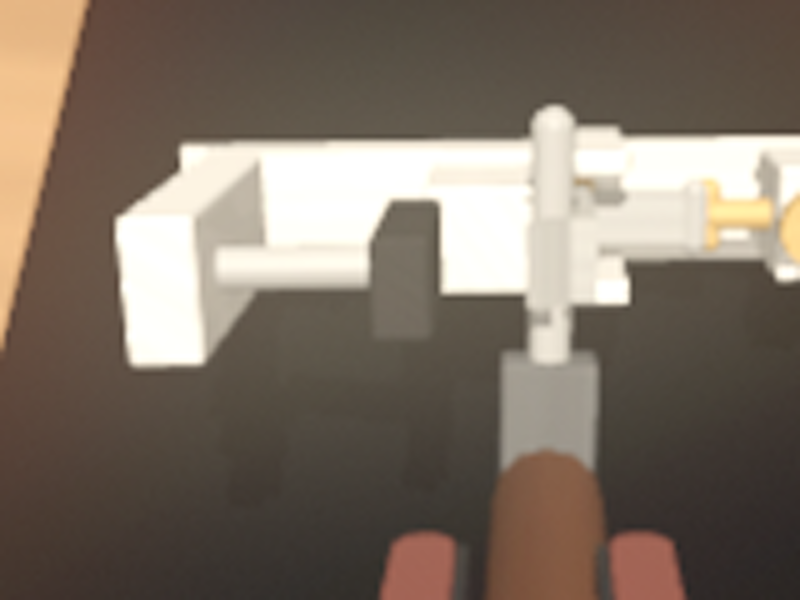

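The nose is hooked under the lip and the catch looks set. I'll bring the residual pull to near zero, then open.

```bash
python3 -m creep '[{"translation":[0,0.15,-0.05],"angular":[0,0,0],"jaw":0},{"translation":[0,0.3,-0.1],"angular":[0,0,0],"jaw":0},{"translation":[0,0.4,-0.2],"angular":[0,0,0],"jaw":0},{"translation":[0,0.4,-0.2],"angular":[0,0,0],"jaw":0},{"translation":[0,0.4,-0.2],"angular":[0,0,0],"jaw":0},{"translation":[0,0.4,-0.2],"angular":[0,0,0],"jaw":0},{"translation":[0,0.4,-0.2],"angular":[0,0,0],"jaw":0},{"translation":[0,0.4,-0.2],"angular":[0,0,0],"jaw":0}]'
python3 -c "
from h import *
st()"
```

```text
t: 24.1
ee_pos: [500.2, -43.1, 100.6]
orientation: [-0.148, 3.138, -0.0]
ft_force: [0.8, 0.0, 2.3]
width: 15.9
grasp_force: 30.0
t 24.1 pos [500.2 -43.1 100.6] swing 0.818 r 113.7 yaw 95.4 Ftool [-0.8  -0.04 -2.28] w 15.9 tz [ 0.05 -0.34 -0.01]
```

Forces are near zero, so I open.

```bash
python3 -m creep '[{"translation":[0,0,0],"angular":[0,0,0],"jaw":0.2},{"translation":[0,0,0],"angular":[0,0,0],"jaw":0.25},{"translation":[0,0,0],"angular":[0,0,0],"jaw":0.3},{"translation":[0,0,0],"angular":[0,0,0],"jaw":0.35},{"translation":[0,0,0],"angular":[0,0,0],"jaw":0.4},{"translation":[0,0,0],"angular":[0,0,0],"jaw":0.45},{"translation":[0,0,0],"angular":[0,0,0],"jaw":0.5},{"translation":[0,0,0],"angular":[0,0,0],"jaw":0.5}]'
python3 -c "
from h import *
st()"
```

```text
t: 25.1
ee_pos: [500.2, -43.0, 100.6]
orientation: [-0.148, 3.138, 0.0]
ft_force: [0.1, 0.7, -0.1]
width: 44.0
grasp_force: 0.0
t 25.1 pos [500.2 -43.  100.6] swing 0.818 r 113.7 yaw 95.39 Ftool [-0.17  0.67  0.13] w 44.0 tz [ 0.01 -0.05 -0.02]
```

```bash
python3 -m creep '[{"translation":[0,0,-10],"angular":[0,0,0],"jaw":0.5},{"translation":[0,0,-25],"angular":[0,0,0],"jaw":0.5},{"translation":[0,0,-45],"angular":[0,0,0],"jaw":0.5},{"translation":[0,0,-65],"angular":[0,0,0],"jaw":0.5},{"translation":[0,0,-85],"angular":[0,0,0],"jaw":0.5},{"translation":[0,0,-100],"angular":[0,0,0],"jaw":0.5},{"translation":[0,0,-110],"angular":[0,0,0],"jaw":0.5},{"translation":[0,0,-110],"angular":[0,0,0],"jaw":0.5}]'
python3 - <<'E'
from h import *
st()
cv2.imwrite("pics/w7.png",cv2.resize(ctrl.get_image("wrist")[:,:,::-1],(800,600),interpolation=cv2.INTER_CUBIC))
E
```

```text
t: 26.1
ee_pos: [500.6, -43.1, 211.3]
orientation: [-0.148, 3.137, -0.0]
ft_force: [-0.4, -0.6, -0.3]
width: 44.0
grasp_force: 0.0
t 26.1 pos [500.6 -43.1 211.3] swing 0.819 r 113.4 yaw 95.4 Ftool [ 0.44 -0.56  0.28] w 44.0 tz [ 0.05  0.04 -0.  ]
```

View pics/w7.png

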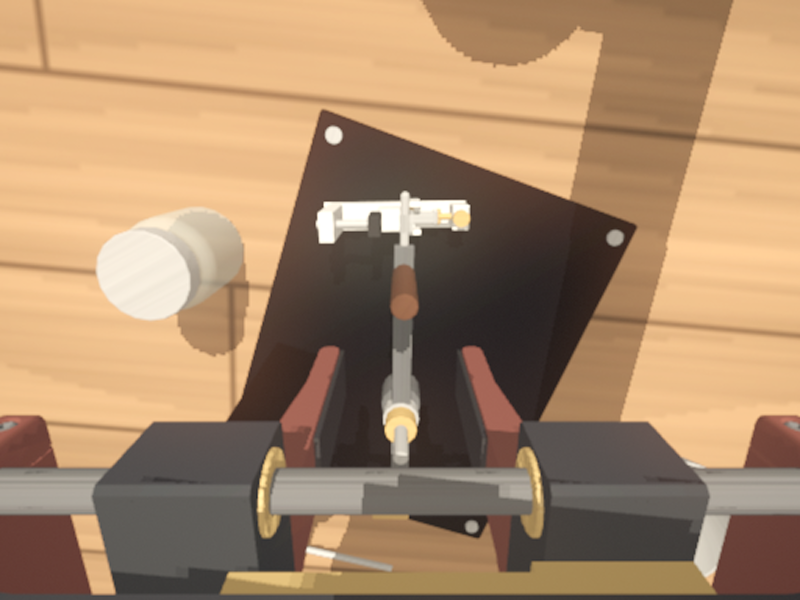

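The arm is cocked by itself, with the nose held at the catch (404,215) and the knob at (403,305). The robot is clear of everything.

```bash
python3 -c "
from workcell import ctrl
print(ctrl.close_job())"
```

```text
the job is handed in; nothing more can be done
None
```

The striker is cocked: the catch holds the nose under its lip, the gripper let go and lifted clear, and the job was handed in at about 26 s; the hand-in returned no verdict.

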